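# Castle nut on a kiln lid hinge

## Robot

A 7-joint arm with a two-finger parallel gripper is mounted at the origin on the work surface. World frame = base frame: x ahead of the robot, y to its left, z up, the work surface at z = 0. Lengths are in mm, angles in rad, forces in N, time in s.
With the tool pointing down it reaches from about 425 to 875 mm from the base axis. Payload 8.4 kg.
Tool frame: the origin (TCP) lies between the finger pads; the fingertips stand robot.finger_overhang ahead of it and the grasp point (between the pads) lies 2 mm behind it (robot.finger_overhang is the distance from the TCP to the fingertips, in mm); z points along the fingers, y is the line along which they close (so a half turn about z gives the same grasp; the last joint's range is limited). The gripper opens to 87 mm and grips with 3 to 60 N. Pads are 19 mm wide; open, the fingers measure 117 mm over their backs; the gripper's body (75 mm by 190 mm) begins 51 mm behind the grasp point.
Start: joints at [-1.413, 0.333, 0.04, 1.465, -0.013, 1.343, -0.059], TCP at [165.094, 628.656, 239.546] pointing down, gripper open.
Joint ranges: [-2.58, 2.58], [-0.38, 2.09], [-1.3, 1.39], [0.25, 2.4], [-1.5, 4.64], [0.08, 2.09], [-2.65, 2.65]. Speed limits (rad/s): [2.22, 2.22, 2.79, 2.79, 3.14, 3.14, 3.14].

## Interface

Orientations are given as a rotation vector (axis times angle).
In Python, from bench import observe, imaging, hand_in, robot gives the robot as it stands.
- The arm moves only by the tool step_arm, never from a script. Its argument "moves" is one flat list of numbers, 6 for each row, row after row: the shift along the tool's x, y, z normalised to -1 to 1, where 1 is 30 mm, then the turn, a rotation vector about the tool's x, y, z normalised to -1 to 1, where 1 is 5 degrees. A call has exactly 10 rows; each row shifts and turns the commanded pose from where the row before left it, along the tool's axes as they then stand; what a row does not reach is not made up. A row lasts 1/12 s, in which the tool goes at most 41.7 mm and 7.16 degrees, less where a joint would pass 70% of its speed; a pose out of reach is approached as far as the arm can. A call with a number of a shift or a turn outside -1 to 1 is refused whole. A call with a gripper value outside its range is refused whole. "fingers" is the opening, from 0 (shut) to 1 (fully open), set as the call begins (left out, the last holds). The fingers move at their own pace and stop on an object; "newtons" is the grip in N (left out, the last holds). Time passes only in rows, so rows that do not move let the fingers close, or fill a call up. It gives the time, the measured TCP pose, the force, the opening and the grip force at its end, in the units of the state.
- observe(): the state, without advancing time (a new reading comes with each control period).
- imaging.camera(name): name is "scene" or "top"; returns a dict with "img" (480x640x3 uint8, blue, green, red), "camera_matrix" (3x3 intrinsics, pixels), "world_to_cam" (4x4, takes a point from world to camera coordinates). Camera axes: x right, y down, z forward; pixel columns grow to the right and rows downward; lengths in mm; the calibration is good to about 2 mm. A picture is of the moment at which its call begins. There is no depth.
- hand_in(): hands the job in; it is judged then, once.
The state is a dict: "t": time; "joints": joint angles; "dq": joint speeds; "tau": joint torques, N m; "eef_pos": TCP position; "eef_rot": TCP orientation; "ft_force": force on the tool from outside, world axes, zero at the start; "moment": the same for the moment, N m; "finger_gap": opening from 0.0 (shut) to 1.0 (fully open); "grip_force": force on a finger pad.
Only numpy, scipy, OpenCV 4.12 (cv2) and the standard library are available. Lean on these libraries where they do the work, as an engineer would, in place of code of your own. Each camera call takes 0.05 s, during which the arm holds its last target. There are 200 camera calls.

## Task

Two kiln lid hinges lie on the bench. On the one whose pivot pin is drilled for a cotter, tighten the castle nut clockwise (seen from above) and carry on only until its next slot lines up with the cotter hole, not well past it and back. Leave the plain nut on the other hinge as it is.

Things in the scene. Friction and masses are not known exactly. Their poses are not given: they have to be found in the camera images.
- castle_nut_mid (a point): Centre of the castle nut: upright steel hexagon, 46 mm across flats (26 mm wide), 33 mm tall, underside 36 mm above the bench on a dark 60 mm washer; below it a 72 mm teal disc, teal arm and 90 mm square base. Upper 12 mm cut by six 8 mm slots, one in the middle of each flat. z up; x points out through one flat and its slot (others every 60 degrees). It stays at this height as it turns.
- cotter_hole (a point): Centre of the 7 mm hole across the fixed dark pivot pin, on the pin's axis, 63 mm above the bench, level with the nut's slots. The hole runs along y, straight across the teal arm (170 x 45 mm, extending along +x). A white line scribed across the pin's top runs along the hole. The pin is 30 mm thick and ends 8 mm above the nut.
- castle_nut (a joint): Turn of the castle nut in rad, growing clockwise from above. Starts run down by hand at 0.15 to 0.5, counts as tight from 0.6, and at 0.90 the next slot to come round is in line with the cotter hole. Takes about 0.2 N m at first, 0.3 N m at the end (it clamps a spring washer), and stays where it is left.
- plain_nut (a joint): Turn in rad of the other hinge's nut, 0 at the start: plain hexagon nut without slots, 46 mm across flats, 24 mm tall, on an undrilled pin with no scribed line. To be left alone. That hinge is otherwise the same.
Things that resemble listed ones, but are neither listed nor needed, are in the scene too. What is shaped like the part that bears castle_nut_mid but brown or orange is not meant.

How it is judged (in metres and radians):
On the way:
1. the castle nut has been turned until it is tight (0.6 rad or more) (value of joint castle_nut above 0.6 rad), for 0.1 s.
At the end, for the whole second after the job is handed in: The castle nut is tight and at rest with a slot within 10 degrees (0.175 rad) of the cotter hole's line (joint 0.90), and the plain nut is within 0.15 rad of its start (value of joint castle_nut between 0.725 and 1.075 rad and velocity of joint castle_nut between -0.05 and 0.05 rad/s and value of joint plain_nut between -0.15 and 0.15 rad); the robot touches nothing.
It fails at once if the castle nut is turned more than 0.35 rad (20 degrees) past the hole (value of joint castle_nut above 1.25 rad).
It fails at once if the plain nut is turned by more than 0.15 rad (value of joint plain_nut above 0.15 rad or value of joint plain_nut below -0.15 rad).
It also fails if it takes over 32 s, if anything falls off the work surface, if the arm or the gripper's body presses on something with over 40 N, if the wrist force passes 120 N, or if a joint passes its speed limit or range.

## Working session

There is one attempt and no reset: what is moved stays moved. The work goes in short steps, Python scripts to look and compute and a tool call to move; the robot and the scene stay as the last step left them, time stands still between calls to the robot, and variables do not carry over. Pictures are saved under pics/ and viewed, at most 10 in all, crops included, and the job is handed in when it is done.

Besides the shell and the picture viewer there is one more tool, called in YAML: its name, and indented under it one key for each argument. step_arm: Moves the arm, as the interface text tells. Its arguments: {"type":"object","properties":{"moves":{"type":"array"},"fingers":{"type":"number"},"newtons":{"type":"number"}},"required":["moves"]}

```bash
mkdir -p pics; cat > h.py <<'E'
import numpy as np, cv2
from bench import observe, imaging, hand_in, robot
def cam(n):
    c=imaging.camera(n); return c["img"],np.array(c["camera_matrix"]),np.array(c["world_to_cam"])
def ray(K,T,u,v,z):
    d=T[:3,:3].T@np.linalg.inv(K)@[u,v,1]; o=-T[:3,:3].T@T[:3,3]
    return o+d*(z-o[2])/d[2]
def proj(K,T,p):
    q=K@(T[:3,:3]@np.array(p)+T[:3,3]); return q[:2]/q[2]
E
python3 - <<'E'
from h import *
for n in("top","scene"):
    i,K,T=cam(n); cv2.imwrite(f"pics/{n}0.png",i); print(n,K.tolist(),(-T[:3,:3].T@T[:3,3]).round())
s=observe(); print(s, robot.finger_overhang)
E
```

```text
top [[471.2545201854639, 0.0, 318.96910320645475], [0.0, 471.2545201854639, 246.4077666107478], [0.0, 0.0, 1.0]] [ 333.  110. 1052.]
scene [[535.2106509483099, 0.0, 315.94881831208704], [0.0, 535.2106509483099, 234.76904592819943], [0.0, 0.0, 1.0]] [ 990. -711.  792.]
{'t': 0.1, 'joints': array([-1.41317268,  0.33382121,  0.03987397,  1.46616318, -0.01340237,
        1.34328967, -0.05850887]), 'dq': array([-0.00131956, -0.00202635,  0.00104672, -0.00174871,  0.0014489 ,
        0.00115128, -0.00089074]), 'tau': array([ 5.51304576e-03, -6.57806897e+01,  1.34100650e+00, -4.04714727e+01,
       -5.96495694e-02,  4.07701463e-02,  8.72341730e-05]), 'eef_pos': array([165.03000357, 628.30006046, 238.770122  ]), 'eef_rot': array([-4.02337795e-01, -3.11563152e+00,  2.21888287e-03]), 'ft_force': array([-0.33417113,  0.32727448, -0.2951183 ]), 'moment': array([-0.01386848, -0.00202972, -0.00704318]), 'grip_force': 0.0, 'finger_gap': 1.0002346325714098} 17.0
```

View pics/top0.png

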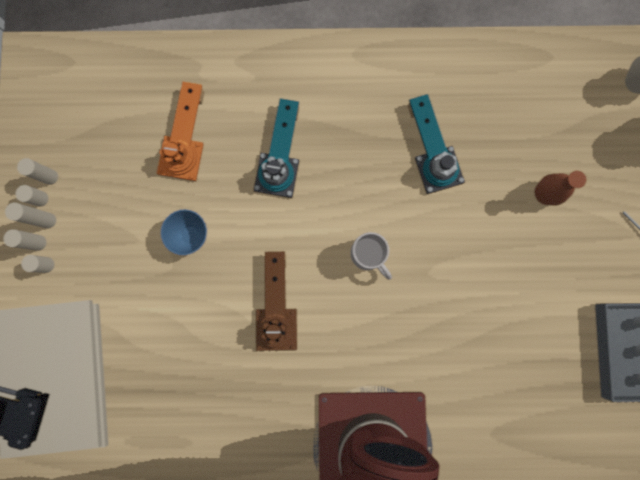

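View pics/scene0.png

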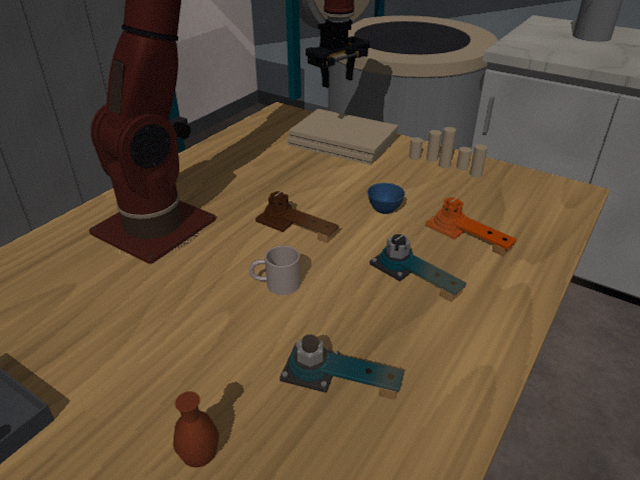

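The top view shows four hinges. The teal ones are at (274,170), with a white line, and (444,163), with no visible line; the orange (174,150) and brown (273,330) ones are excluded by colour. I'll confirm in enlarged crops.

```bash
python3 - <<'E'
from h import *
i,K,T=cam("top")
a=cv2.resize(i[135:205,239:309],(560,560),interpolation=cv2.INTER_CUBIC)
b=cv2.resize(i[145:185,425:465],(240,240),interpolation=cv2.INTER_CUBIC)
c=np.zeros((560,800,3),np.uint8); c[:,:560]=a; c[:240,560:]=b
j,_,_=cam("scene"); c[260:560,560:800]=cv2.resize(j[225:285,375:423],(240,300),interpolation=cv2.INTER_CUBIC)
cv2.imwrite("pics/crop1.png",c)
for uv in((274,168),(283,107)): print(ray(K,T,*uv,70 if uv[1]>150 else 20))
E
```

```text
[596.38451371 202.88187172  70.        ]
[750.63565862 186.93019375  20.        ]
```

View pics/crop1.png

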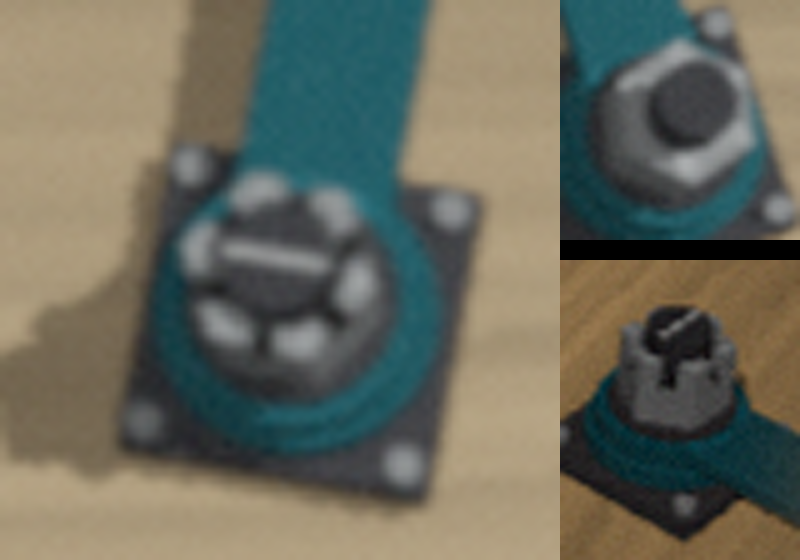

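The left crop is the castle nut: six slots, and a scribed line from (222,245) to (328,270). The upper right crop is the plain nut. In crop degrees the line is at about 13° and the nut's corners at about 14° mod 60, so the slots are about 30° off the line and roughly 0.52 rad remains. Next I'll compute the approach.

```bash
cat >> h.py <<'E'
from scipy.spatial.transform import Rotation as R
def delta(target, yaw=None):
    """tool-frame shift (in units of 30mm) to target; turn about tool z (units of 5deg) so tool y lies on world yaw (mod pi)"""
    s=observe(); r=R.from_rotvec(s["eef_rot"]).as_matrix()
    d=r.T@(np.array(target)-s["eef_pos"])/30
    cy=np.degrees(np.arctan2(r[1,1],r[0,1]))
    print("t",s["t"],"pos",s["eef_pos"].round(1),"shift",d.round(2),"tool y yaw",cy.round(1),"tool z",r[:,2].round(3),"j",s["joints"].round(2))
    if yaw is not None: 
        e=(cy-yaw+90)%180-90; print("turn about tool z",(e/5).round(2))
E
python3 - <<'E'
from h import *
i,K,T=cam("top")
f=lambda x,y:(x/8+239-.5+.5/8,y/8+135-.5+.5/8)
W=lambda x,y,z:ray(K,T,*f(x,y),z)
pin=W(275,257,77); print("pin",pin)
m=[W(*p,69) for p in((262,190),(335,208),(355,280),(298,340),(225,325),(200,245))]
c=np.mean(m,0); print("nut",c)
a=[np.degrees(np.arctan2(*(p-c)[1::-1])) for p in m]; print("corner mod60",np.mod(a,60))
l=W(328,270,77)-W(222,245,77); print("line",np.degrees(np.arctan2(l[1],l[0])))
for k in (12,72,132): print(k)
delta([*c[:2],180])
E
```

```text
pin [597.36388861 204.45690526  77.        ]
nut [597.45850106 204.12764738  69.        ]
corner mod60 [12.55846323 15.60433691 17.63738818 13.58899153 18.3595906  15.19724968]
line -104.17158659263245
12
72
132
t 0.25 pos [165.  628.5 239.1] shift [-17.53 -10.02   1.98] tool y yaw 75.3 tool z [-0.    -0.001 -1.   ] j [-1.41  0.33  0.04  1.47 -0.01  1.34 -0.06]
```

step_arm:
  moves: [-0.88,-0.5,0,0,0,0,-0.88,-0.5,0,0,0,0,-0.88,-0.5,0,0,0,0,-0.88,-0.5,0,0,0,0,-0.88,-0.5,0,0,0,0,-0.88,-0.5,0,0,0,0,-0.88,-0.5,0,0,0,0,-0.88,-0.5,0,0,0,0,-0.88,-0.5,0,0,0,0,-0.88,-0.5,0,0,0,0]
  fingers: 1

```text
t: 1.08
eef_pos: [383.2, 415.3, 239.7]
eef_rot: [0.402, 3.116, 0.0]
ft_force: [-0.3, 0.2, 0.2]
finger_gap: 0.997
grip_force: 0.0
```

step_arm:
  moves: [-0.88,-0.5,0.1,0,0,0,-0.88,-0.5,0.1,0,0,0,-0.88,-0.5,0.1,0,0,0,-0.88,-0.5,0.1,0,0,0,-0.88,-0.5,0.1,0,0,0,-0.88,-0.5,0.1,0,0,0,-0.88,-0.5,0.1,0,0,0,-0.88,-0.5,0.1,0,0,0,-0.84,-0.5,0.1,0,0,0,-0.84,-0.5,0.1,0,0,0]

```text
t: 1.92
eef_pos: [598.1, 203.8, 209.4]
eef_rot: [0.402, 3.116, 0.0]
ft_force: [0.5, 0.8, 0.3]
finger_gap: 0.999
grip_force: 0.0
```

step_arm:
  moves: [0,0,0,0,0,1,0,0,0,0,0,1,0,0,0,0,0,1,0,0,0,0,0,1,0,0,0,0,0,1,0,0,0,0,0,1,0,0,0,0,0,0,0,0,0,0,0,0,0,0,0,0,0,0,0,0,0,0,0,0]

```text
t: 2.75
eef_pos: [597.2, 205.0, 209.6]
eef_rot: [-1.192, -2.907, 0.0]
ft_force: [0.8, 0.8, 0.1]
finger_gap: 1.002
grip_force: 0.0
```

```bash
python3 - <<'E'
from h import *
delta([597.4,204.3,60],45.5)
j,K,T=cam("scene")
p=proj(K,T,[597,204,90]).astype(int); print(p)
cv2.imwrite("pics/s2.png",cv2.resize(j[p[1]-90:p[1]+60,p[0]-100:p[0]+100],(800,600),interpolation=cv2.INTER_CUBIC))
for z in (69,77): print(z,(proj(K,T,[597.4,204.3,z])-p+[100,90])*4)
E
```

```text
t 2.75 pos [597.2 205.  209.6] shift [-0.02 -0.01  4.99] tool y yaw 45.4 tool z [-0. -0. -1.] j [-0.77  0.33  0.47  1.57 -0.16  1.27  0.51]
turn about tool z -0.02
[399 233]
69 [398.02478733 390.14779526]
77 [399.22574861 378.76759189]
```

View pics/s2.png

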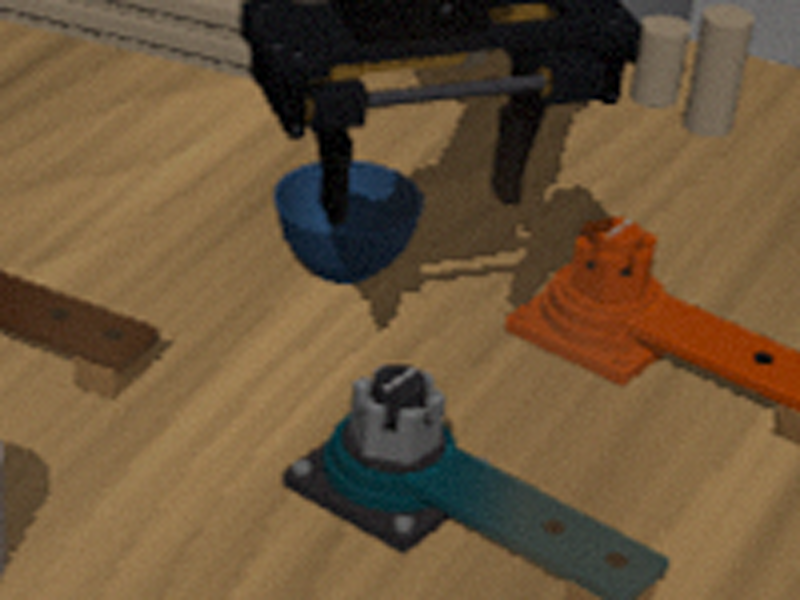

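The pin top appears at crop (401,382), against a projected (399,379), so the position is confirmed. The gripper hovers above it with the finger line across the flats. Descending and gripping.

step_arm:
  moves: [0,0,0.7,0,0,0,0,0,0.7,0,0,0,0,0,0.7,0,0,0,0,0,0.7,0,0,0,0,0,0.7,0,0,0,0,0,0.7,0,0,0,0,0,0.5,0,0,0,0,0,0.25,0,0,0,0,0,0,0,0,0,0,0,0,0,0,0]

```text
t: 3.63
eef_pos: [597.5, 204.9, 61.4]
eef_rot: [1.194, 2.906, -0.0]
ft_force: [0.6, 0.6, 0.8]
finger_gap: 1.001
grip_force: 0.0
```

step_arm:
  moves: [0,0,0,0,0,0,0,0,0,0,0,0,0,0,0,0,0,0,0,0,0,0,0,0,0,0,0,0,0,0,0,0,0,0,0,0,0,0,0,0,0,0,0,0,0,0,0,0,0,0,0,0,0,0,0,0,0,0,0,0]
  fingers: 0
  newtons: 30

```text
t: 4.47
eef_pos: [597.1, 204.8, 61.1]
eef_rot: [-1.195, -2.905, 0.001]
ft_force: [-2.7, -1.3, 3.4]
finger_gap: 0.533
grip_force: 30.0
```

The opening is 46.4 mm, so the pads are on the flats. Turning clockwise.

step_arm:
  moves: [0,0,0,0,0,0.6,0,0,0,0,0,0.6,0,0,0,0,0,0.6,0,0,0,0,0,0.6,0,0,0,0,0,0.6,0,0,0,0,0,0.6,0,0,0,0,0,0.6,0,0,0,0,0,0.6,0,0,0,0,0,0.6,0,0,0,0,0,0]

```text
t: 5.3
eef_pos: [597.1, 204.8, 61.1]
eef_rot: [-1.843, -2.544, 0.001]
ft_force: [-2.1, -2.0, 4.4]
finger_gap: 0.525
grip_force: 29.9
```

```bash
python3 - <<'E'
from h import *
delta([597.1,204.8,61],15.8); s=observe(); print(s["finger_gap"],s["moment"],s["ft_force"])
E
```

```text
t 5.3 pos [597.1 204.8  61.1] shift [0. 0. 0.] tool y yaw 18.1 tool z [-0. -0. -1.] j [-0.82  0.49  0.53  1.72 -0.28  1.01  0.14]
turn about tool z 0.47
0.5251189016293769 [-0.48299554  0.73206605 -0.05783267] [-2.08296664 -1.95855918  4.3737397 ]
```

Another 2.5°, then release and rise for a look.

step_arm:
  moves: [0,0,0,0,0,0.25,0,0,0,0,0,0.25,0,0,0,0,0,0,0,0,0,0,0,0,0,0,0,0,0,0,0,0,0,0,0,0,0,0,0,0,0,0,0,0,0,0,0,0,0,0,0,0,0,0,0,0,0,0,0,0]

```text
t: 6.13
eef_pos: [597.0, 204.8, 61.1]
eef_rot: [-1.896, -2.505, 0.001]
ft_force: [-4.0, -2.3, 5.4]
finger_gap: 0.528
grip_force: 29.9
```

step_arm:
  moves: [0,0,0,0,0,0,0,0,0,0,0,0,0,0,0,0,0,0,0,0,0,0,0,0,0,0,0,0,0,0,0,0,0,0,0,0,0,0,0,0,0,0,0,0,0,0,0,0,0,0,0,0,0,0,0,0,0,0,0,0]
  fingers: 1

```text
t: 6.97
eef_pos: [597.3, 205.0, 61.1]
eef_rot: [1.895, 2.505, 0.0]
ft_force: [-0.4, 0.4, -0.1]
finger_gap: 0.994
grip_force: 0.0
```

step_arm:
  moves: [0,0,-0.5,0,0,0,0,0,-0.7,0,0,0,0,0,-0.7,0,0,0,0,0,-0.7,0,0,0,0,0,-0.7,0,0,0,0,0,-0.7,0,0,0,0,0,-0.7,0,0,0,0,0,-0.5,0,0,0,0,0,0,0,0,0,0,0,0,0,0,0]

```text
t: 7.8
eef_pos: [597.6, 205.1, 217.7]
eef_rot: [1.895, 2.505, 0.002]
ft_force: [-0.2, -0.5, -0.7]
finger_gap: 0.998
grip_force: 0.0
```

step_arm:
  moves: [0.5,0.9,0,0,0,0,0.5,0.9,0,0,0,0,0.5,0.9,0,0,0,0,0.5,0.9,0,0,0,0,0.5,0.9,0,0,0,0,0.5,0.9,0,0,0,0,0.5,0,0,0,0,0,0.5,0,0,0,0,0,0,0,0,0,0,0,0,0,0,0,0,0]

```text
t: 8.63
eef_pos: [719.4, 365.4, 216.6]
eef_rot: [-1.893, -2.506, 0.001]
ft_force: [0.2, -0.2, 0.2]
finger_gap: 1.0
grip_force: 0.0
```

```bash
python3 - <<'E'
from h import *
delta([597,204,200])
i,K,T=cam("top")
c=np.zeros((560,800,3),np.uint8); c[:,:560]=cv2.resize(i[135:205,239:309],(560,560),interpolation=cv2.INTER_CUBIC)
j,_,_=cam("scene"); c[260:560,560:800]=cv2.resize(j[225:285,375:423],(240,300),interpolation=cv2.INTER_CUBIC)
cv2.imwrite("pics/crop2.png",c)
E
```

```text
t 8.6333 pos [719.4 365.4 216.6] shift [-4.06 -5.4   0.56] tool y yaw 15.9 tool z [-0.001 -0.    -1.   ] j [-0.8   0.73  0.54  1.02 -0.35  1.48 -0.07]
```

View pics/crop2.png

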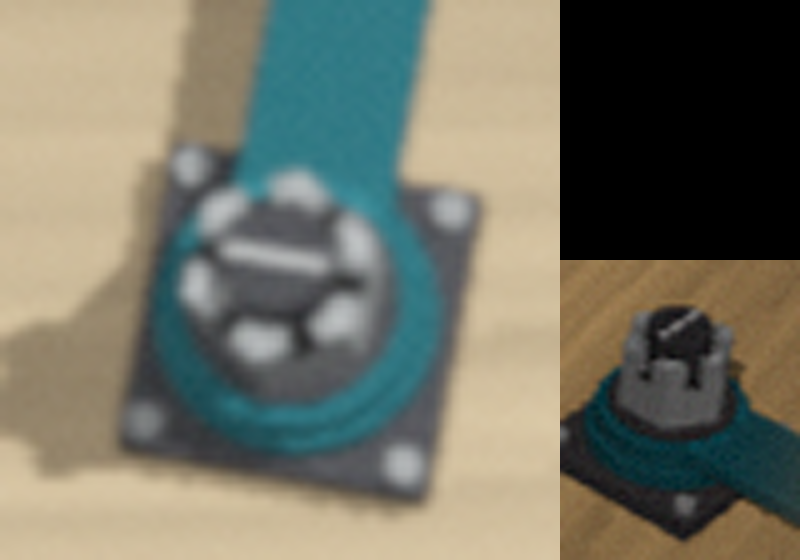

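The slots at (350,283) and (205,248) make a line at about 13.6°, and the scribed line is at about 13.3°, so they are aligned. The gripper is clear, so I'm handing in.

```bash
python3 -c "
from h import *
print(hand_in())"
```

```text
the job is handed in; nothing more can be done
None
```

The castle nut on the drilled pin is turned about 30° clockwise, and in the last picture its slot is within about 1° of the cotter hole's scribed line; the plain nut was not touched, and the job is handed in at about 8.6 s (no verdict was returned).

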